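# Bed the flanged nut in the vice jaw, clamp it and time it

### The arm

A 7-joint arm with a two-finger parallel gripper is mounted at the origin on the work surface; the furniture and walls round the work are solid. World frame = base frame: x ahead of the robot, y to its left, z up, the work surface at z = 0. Lengths are in m, angles in rad, forces in N, time in s.
With the tool pointing down it reaches from about 0.4 to 0.925 m from the base axis. Payload 5.6 kg.
Tool frame: the origin (TCP) lies between the finger pads, 19 mm behind the fingertips; this is the grasp point; z points along the fingers, y is the line along which they close (so a half turn about z gives the same grasp; the last joint's range is limited). The gripper opens to 85 mm and grips with 20 to 120 N. Pads are 22 mm wide; open, the fingers measure 114 mm over their backs; the gripper's body (76 mm by 85 mm) begins 54 mm behind the grasp point. The pads swing forward as they close: fully open they stand 13 mm farther back than shut.
Start: joints at [1.095, 0.468, -0.012, 1.603, 0.006, 1.071, -0.056], TCP at [0.273, -0.59, 0.25] pointing down, gripper open.
Joint ranges: [-2.53, 2.53], [-0.31, 2.02], [-1.57, 1.55], [0.28, 2.44], [-1.29, 4.43], [0.15, 1.84], [-2.92, 2.92]. Speed limits (rad/s): [2.57, 2.57, 3.14, 3.14, 3.14, 3.14, 3.14].

### API

Orientations are given as [roll, pitch, yaw] about the fixed x, y, z axes, in that order (R = Rz(yaw) Ry(pitch) Rx(roll)).
In Python, from workcell import robot gives the robot as it stands.
- The arm moves only by the tool apply_moves, never from a script. Its argument "series" is a list of rows, each an object of numbers: "x", "y", "z": the shift along the tool's x, y, z in mm; "ax", "ay", "az": the turn, a rotation vector about the tool's x, y, z in rad; "gripper": the opening, from 0 (shut) to 1 (fully open). A call has exactly 8 rows; each row shifts and turns the commanded pose from where the row before left it, along the tool's axes as they then stand; what a row does not reach is not made up. A row lasts 1/8 s, in which the tool goes at most 62.5 mm and 10.7 degrees, less where a joint would pass 70% of its speed; a pose out of reach is approached as far as the arm can. A call is refused whole if a number of a shift passes 62.5 or a number of a turn 0.188, either way. A call with a gripper value outside its range is refused whole. The fingers move at their own pace and stop on an object; the grip force is fixed at half the most. Time passes only in rows, so rows that do not move let the fingers close, or fill a call up. It gives the time, the measured TCP pose, the force, the opening and the grip force at its end, in the units of the state.
- robot.read_state(): the state, without advancing time (a new reading comes with each control period).
- robot.read_camera(name): name is "side" or "top"; returns a dict with "image" (480x640x3 uint8, red, green, blue), "z_map" (480x640 float32, m along the optical axis (not along the pixel's ray), 0 where there is no reading), "fov_y" (degrees; the focal length in pixels is half the picture's height over the tangent of half this angle, whatever the lens; pixels are square), "cx", "cy" (the principal point, pixels), "world_to_cam" (4x4, takes a point from world to camera coordinates). Camera axes: x right, y down, z forward; pixel columns grow to the right and rows downward; lengths in m; the calibration is good to about 2 mm. A picture is of the moment at which its call begins.
- robot.hand_in(): hands the job in; it is judged then, once.
Trained networks look in a picture, given as the dict that the camera call returned (one of the last four; its "shot" number tells which), for a name from the list of things; names that differ only in an ending like _2 or _b are one class to them, and where a whole thing is asked for, a point or a joint stands for the part that bears it (a point fixed in the world has none). Each returns a list of dicts, best first, with "p" (0 to 1); they miss things now and then, are a little off and sometimes report something else, mostly with a low value. They report only what shows in the picture. A call takes as long as a camera call. They do not tell look-alikes from the thing itself.
- robot.spot_in(picture, name): "centre" ([x, y, z] in m, in the coordinates of the camera as it stood for that picture, good to about 4 mm: the middle of the surface that is visible of it).
- robot.mark_of(picture, name): "centre" ([x, y, z] in m, in the coordinates of the camera as it stood for that picture, good to about 4 mm: a listed point, or the origin of a listed thing).
The state is a dict: "time_s": time; "joints": joint angles; "dq": joint speeds; "joint_efforts": joint torques, N m; "tcp_pos": TCP position; "tcp_rot": TCP orientation; "contact_force": force on the tool from outside, world axes, zero at the start; "wrist_torque": the same for the moment, N m; "finger_gap": finger opening in m; "finger_force": force on a finger pad.
Only numpy, scipy, OpenCV 4.12 (cv2) and the standard library are available. Lean on these libraries where they do the work, as an engineer would, in place of code of your own. Each camera call takes 0.05 s, during which the arm holds its last target. There are 200 camera calls.

### The job

Bed the vice nut in the jaw: stand the brass nut, which lies on its side, flange down and fully home in the routed recess, and push the red clamp handle all the way down so that the rubber foot holds it. Then time the bond: wind the timer past its long red 15-minute mark and turn it back to 10 minutes. Leave the wax tin, the tape roll and the two pieces of wood on the fence where they are.

Things in the scene. Friction and masses are not known exactly. Their poses are not given: they have to be found in the camera images.
- vice_nut: loose brass flanged nut, 0.25 kg: flange 70 x 34 x 6 mm (x, y, z) with a square boss 34 x 34 mm, 36 mm high, on its middle. Origin: centre of the flange's underside; z through the boss, x along the flange's two ears. At the start it lies on a flat 34 mm side, origin 17 mm up, z level, pointing away from the robot (from 0.13 rad right to 0.67 rad left of +x). Alike after a half turn about z.
- station: fixed gluing station; origin on the table under the recess's centre; y runs to the clamp (roughly the robot's left). Plywood base 160 x 255 x 12 mm carries the pale beech jaw (130 x 100 mm, its top 34 mm above the table) and, from y = 63 mm on, the wooden riser with the clamp. With the clamp open, nothing stands above the jaw's top on the recess's -y side.
- recess (a point): centre of the floor of the routed recess in the jaw's top, 28 mm above the table; x along its length, y towards the clamp, z up. It is 73 x 37 mm (x, y) and 6 mm deep, so the nut's flange (70 x 34 x 6 mm) fits either way round and ends flush with the jaw's top.
- clamp_foot: rubber foot of the clamp, 23 mm across; origin at the centre of its flat underside. Sprung in the clamp's arm, it bears on the top of the seated nut's boss with about 3.5 N when the clamp is closed.
- clamp_handle (a joint): angle of the clamp handle, rad: 0 fully down (level, closed, at its stop); 0.8 to 1.05 at the start (open: slanting up and away from the recess, arm and foot raised). It turns about the x direction of the recess through point clamp_pivot, and the arm follows it (arm angle = 1.4 x handle angle). It stays where left (friction 0.6 N m) and moves under 6 to 11 N at the red grip.
- clamp_pivot (a point): centre of the handle's pivot pin, 90 mm above the table, 120 mm from the recess's centre along the recess's y
- clamp_grip (a point): point on the axis of the red handle grip, 95 mm from the pivot; its y points outward along the handle, which ends 25 mm farther on. The grip is round, 16 to 20 mm thick, 82 mm long. It can be pushed down with shut fingertips from above.
- timer_dial (a joint): setting of the wind-up timer, rad: 0 is off (green dot); grows clockwise seen from above, 0.0873 rad (5 degrees) a minute, to 60 minutes at 5.24. A black tick every 5 minutes; the 15-minute mark (1.309) is long and red, 10 minutes (0.873) is the tick before it. Starts between 0 and 0.2; friction 0.04 N m; it stays where it is left and does not run down noticeably.
- timer_grip (a point): point on the dial's axis 45 mm above the table, 3 mm above the black finger bar's top; x along the bar to its end with the white line (the pointer). Bar 42 x 12 mm, from 24 to 42 mm above the table, on a round white timer 72 mm across, 20 mm high, fixed on the iron table by its magnet. Bring the TCP to this point to grip the bar from above.
- tape_roll: bystander: loose roll of pink tape, 109 mm across, 19 mm high; origin under its centre
- offcut: bystander: loose oak offcut, 45 x 120 x 28 mm, on the aluminium fence; origin under its centre
- wedge: bystander: loose oak wedge, 32 x 110 x 21 mm, on the aluminium fence; origin under its centre
- wax_tin: bystander: loose green-lidded wax tin, 66 mm across, 24 mm high; origin under its centre
There are look-alikes about, which are no part of the job. There is more than one size of the part that bears timer_dial; the job needs the smaller.

How it is judged:
On the way, in this order (a step that is already met when the one before it is completed fails the run):
1. the nut stands flange down in the recess, fully home (angle between vice_nut's own z axis and vertical below 0.06 rad and horizontal distance between vice_nut and recess below 0.004 m and z of vice_nut in the frame of recess below 0.002 m and angle between the x axis of vice_nut and the x axis of recess, either way round below 0.12 rad), for 0.2 s.
2. the clamp handle is fully down and the foot bears on the nut (value of joint clamp_handle below 0.08 rad and contact force between clamp_foot and vice_nut above 1.5 N and z of vice_nut in the frame of recess below 0.002 m), for 0.2 s.
3. the timer is wound past its red 15-minute mark (value of joint timer_dial above 1.33 rad).
At the end, for the whole second after the job is handed in: Nut at rest flange down in the recess: within 2 mm of its floor, 4 mm of its centre, 0.06 rad of upright, 0.12 rad of its direction; clamp handle down (under 0.08 rad), foot bearing on the nut (over 1.5 N); timer at 10 minutes within 1 minute (0.785 to 0.96 rad) (all of step 2 and angle between vice_nut's own z axis and vertical below 0.06 rad and horizontal distance between vice_nut and recess below 0.004 m and angle between the x axis of vice_nut and the x axis of recess, either way round below 0.12 rad and value of joint timer_dial between 0.785 and 0.96 rad and linear speed of vice_nut below 0.02 m/s); the robot touches nothing.
It fails at once if the wax tin, the tape roll, the offcut or the wedge is pushed more than 30 mm away (distance of any of wax_tin, tape_roll, offcut, wedge from where it was at the start of the episode above 0.03 m).
It also fails if it takes over 64 s, if anything falls off the work surface, if the arm or the gripper's body presses on something with over 40 N, if the wrist force passes 120 N, or if a joint passes its speed limit or range.

## Working session

There is one attempt and no reset: what is moved stays moved. The work goes in short steps, Python scripts to look and compute and a tool call to move; the robot and the scene stay as the last step left them, time stands still between calls to the robot, and variables do not carry over. Pictures are saved under pics/ and viewed, at most 13 in all, crops included, and the job is handed in when it is done.

Besides the shell and the picture viewer there is one more tool, called as name(argument=value, ...), one argument or row to a line, values as JSON. apply_moves: Moves the arm, as the interface text tells. Its arguments: {"type":"object","properties":{"series":{"type":"array"}},"required":["series"]}

```bash
mkdir -p pics; ls
cat > h.py <<'E'
import numpy as np, cv2
from workcell import robot
def shot(n):
    return robot.read_camera(n)
def foc(p): return 240/np.tan(np.radians(p["fov_y"])/2)
def w(p,c):
    return (np.linalg.inv(p["world_to_cam"])@np.r_[c,1])[:3]
def pix(p,X):
    c=(p["world_to_cam"]@np.r_[X,1])[:3]; f=foc(p)
    return np.array([p["cx"]+f*c[0]/c[2],p["cy"]+f*c[1]/c[2]])
def cloud(p):
    z=p["z_map"].astype(float);f=foc(p);v,u=np.mgrid[:480,:640]
    c=np.stack([(u-p["cx"])/f*z,(v-p["cy"])/f*z,z,np.ones_like(z)],-1)
    X=(c@np.linalg.inv(p["world_to_cam"]).T)[...,:3]; X[z==0]=np.nan
    return X
def save(p,fn,box=None,s=1):
    im=p["image"]
    if box: im=im[box[1]:box[3],box[0]:box[2]]
    cv2.imwrite("pics/"+fn,cv2.resize(im[...,::-1],None,fx=s,fy=s,interpolation=cv2.INTER_CUBIC))
np.set_printoptions(precision=4,suppress=True)
E
python3 - <<'E'
from h import *
for n in ("top","side"):
    p=shot(n); save(p,n+"0.png"); print(n,p["fov_y"],p["cx"],p["cy"],np.linalg.inv(p["world_to_cam"])[:3,3])
    for k in ["vice_nut","station","recess","clamp_foot","clamp_pivot","clamp_grip","timer_grip","tape_roll","offcut","wedge","wax_tin"]:
        for d in robot.mark_of(p,k)[:3]:
            X=w(p,d["centre"]); print(k,round(d["p"],2),X,pix(p,X).round())
E
```

```text
pics
top 42.15004273527701 314.7816165419075 247.75029838130394 [ 0.4138 -0.      1.5228]
vice_nut 0.89 [ 0.4113 -0.3571  0.0168] [469. 297.]
station 0.73 [ 0.4492 -0.1054  0.0005] [364. 279.]
station 0.26 [ 0.5786  0.2656 -0.0001] [214. 223.]
recess 0.79 [ 0.4463 -0.1096  0.0299] [367. 280.]
clamp_foot 0.42 [ 0.4591 -0.067   0.1703] [352. 272.]
clamp_pivot 0.71 [0.4819 0.0059 0.0885] [319. 263.]
clamp_grip 0.77 [0.4959 0.07   0.1671] [290. 254.]
timer_grip 0.66 [0.4081 0.2048 0.0627] [234. 293.]
timer_grip 0.52 [ 0.5874 -0.1124  0.0473] [370. 220.]
timer_grip 0.32 [ 0.4444 -0.1109  0.0313] [368. 281.]
tape_roll 0.8 [ 0.5417 -0.38    0.0008] [477. 243.]
tape_roll 0.15 [0.4819 0.0085 0.0888] [318. 263.]
offcut 0.8 [0.4038 0.4069 0.065 ] [147. 293.]
wedge 0.79 [0.5393 0.3935 0.0675] [155. 236.]
wedge 0.62 [0.5759 0.2655 0.0016] [214. 224.]
wax_tin 0.82 [0.5777 0.2689 0.0029] [213. 224.]
side 43.5262607737651 329.86488675712565 241.1110894228876 [0.297  1.0288 1.4955]
vice_nut 0.61 [ 0.4042 -0.3598  0.0144] [385. 170.]
vice_nut 0.41 [ 0.4455 -0.1058  0.0041] [359. 229.]
station 0.73 [ 0.4489 -0.1061  0.0027] [358. 229.]
recess 0.85 [ 0.4488 -0.1069  0.0303] [359. 223.]
clamp_foot 0.47 [ 0.4628 -0.066   0.1695] [353. 204.]
clamp_pivot 0.62 [0.48   0.0094 0.0879] [342. 241.]
clamp_grip 0.43 [0.4998 0.062  0.1703] [331. 237.]
timer_grip 0.75 [0.4007 0.4034 0.0638] [343. 374.]
timer_grip 0.44 [ 0.582  -0.1105  0.045 ] [317. 213.]
tape_roll 0.93 [ 0.5469 -0.3787  0.0009] [344. 163.]
offcut 0.58 [0.4013 0.4071 0.0631] [343. 375.]
wedge 0.73 [0.5395 0.3947 0.0601] [291. 361.]
wax_tin 0.72 [0.5792 0.2636 0.0007] [290. 325.]
```

View pics/top0.png

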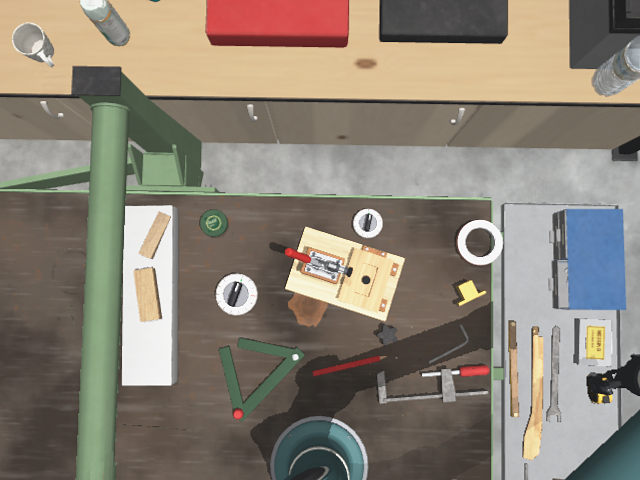

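View pics/side0.png

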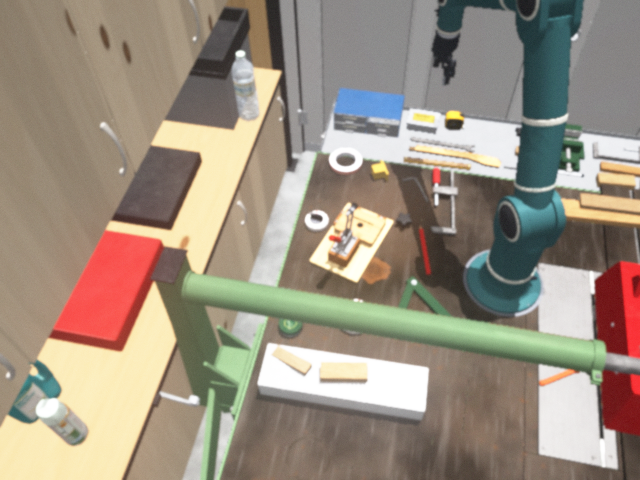

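Top view:
- The nut is at (469,293).
- The station's recess is at (367,280), and its clamp points left and up.
- There are two timers. The small white one is at (367,222), about 72 mm across. The big one at (236,294) is the look-alike, so I choose (367,222).
- Brass/yellow things: (469,293) is the nut, and (596,340) is a yellow box on the bench.
- Green lids: only the tin at (213,223).

Next I check the choice and measure it.

Run:
```python
from h import *
p=shot("top"); X=cloud(p)
im=p["image"]
a=cv2.resize(im[275:310,450:490],(400,350),interpolation=cv2.INTER_CUBIC)
b=cv2.resize(im[205:240,350:385],(350,350),interpolation=cv2.INTER_CUBIC)
c=cv2.resize(im[222:322,265:415],(750,500)[:2],interpolation=cv2.INTER_CUBIC)[:,:750]
top=np.hstack([a,b]); out=np.vstack([top,cv2.resize(c,(750,500))])
cv2.imwrite("pics/crop1.png",cv2.resize(out,(529,600))[...,::-1])
# nut
m=np.zeros((480,640),bool); m[275:310,445:495]=1
m&=(X[...,2]>0.02)&(X[...,2]<0.05)
P=X[m]; print("nut n",len(P),"z",np.percentile(P[:,2],[10,50,90]),P[:,:2].mean(0),cv2.minAreaRect(P[:,:2].astype(np.float32)*1000))
hsv=cv2.cvtColor(im,cv2.COLOR_RGB2HSV)
mc=np.zeros_like(m); mc[275:310,445:495]=1; mc&=(hsv[...,0]>18)&(hsv[...,0]<35)&(hsv[...,1]>120)
Q=X[mc]; print("col",len(Q),cv2.minAreaRect(Q[:,:2].astype(np.float32)*1000), np.percentile(Q[:,2],[5,50,95]))
# fit T shape using top pts
from scipy.optimize import minimize
F=P[P[:,2]>0.026][:,:2]*1000
# jaw top
m=np.zeros((480,640),bool); m[220:325,265:415]=1
m&=(abs(X[...,2]-0.034)<0.004)
mm=cv2.morphologyEx(m.astype(np.uint8),cv2.MORPH_OPEN,np.ones((3,3)))>0
n,l,s,_=cv2.connectedComponentsWithStats(mm.astype(np.uint8)); k=1+s[1:,4].argmax()
J=X[l==k]; print("jaw",len(J),np.median(J[:,2]),cv2.minAreaRect(J[:,:2].astype(np.float32)*1000))
m=np.zeros((480,640),bool); m[205:240,348:388]=1
T=X[m&(abs(X[...,2]-0.02)<0.006)]; print("timer",len(T),cv2.minEnclosingCircle(T[:,:2].astype(np.float32)*1000))
B=X[m&(X[...,2]>0.033)]; print("bar",len(B),cv2.minAreaRect(B[:,:2].astype(np.float32)*1000),np.median(B[:,2]))
np.save("P.npy",P)
q=np.array([[round(v*1000) for v in r] for r in P]); print(q[q[:,0].argsort()][::3].tolist())
s=robot.read_state(); print(s["tcp_pos"],s["tcp_rot"],s["contact_force"])
```

```text
nut n 326 z [0.0291 0.0345 0.0384] [ 0.4234 -0.3499] ((426.056396484375, -350.0643310546875), (42.52898406982422, 70.06877136230469), 26.302995681762695)
col 66 ((425.733154296875, -354.7708740234375), (47.576297760009766, 79.07856750488281), 27.13129425048828) [-0.0015  0.0307  0.0374]
jaw 67 0.03375155910374805 ((393.80181884765625, -113.36136627197266), (28.538660049438477, 16.7635498046875), 0.6701443791389465)
timer 478 ((585.52490234375, -108.72671508789062), 35.867034912109375)
bar 90 ((585.6991577148438, -110.06263732910156), (14.454282760620117, 41.993656158447266), 79.25801849365234) 0.04144134562862001
[[393, -328, 26], [396, -326, 33], [396, -329, 32], [398, -326, 32], [398, -331, 33], [399, -340, 35], [401, -345, 33], [401, -333, 22], [403, -346, 27], [403, -342, 35], [403, -338, 31], [406, -357, 31], [406, -342, 28], [406, -344, 36], [408, -338, 44], [408, -359, 43], [408, -352, 33], [410, -344, 37], [410, -343, 30], [411, -364, 34], [411, -362, 34], [411, -348, 31], [413, -365, 38], [413, -352, 34], [413, -341, 30], [413, -338, 24], [413, -356, 37], [415, -349, 28], [4
[... 752 characters left out ...]
-359, 34], [430, -367, 33], [430, -354, 36], [432, -357, 44], [432, -342, 35], [432, -347, 36], [432, -354, 34], [432, -329, 29], [432, -339, 30], [434, -333, 36], [434, -346, 38], [434, -327, 37], [434, -337, 36], [434, -334, 38], [436, -331, 30], [436, -328, 34], [436, -335, 34], [437, -342, 34], [437, -360, 31], [437, -356, 35], [439, -347, 33], [439, -354, 33], [439, -362, 31], [439, -333, 32], [439, -339, 30], [441, -345, 35], [441, -341, 39], [441, -349, 36], [442, -359, 36], [444, -351, 37], [444, -356, 36], [444, -347, 37], [446, -352, 36], [446, -344, 36], [446, -343, 34], [449, -357, 35], [451, -354, 35]]
[ 0.2726 -0.5901  0.25  ] [-3.1416  0.      0.4327] [-0.0295  0.4938  0.1133]
```

View pics/crop1.png

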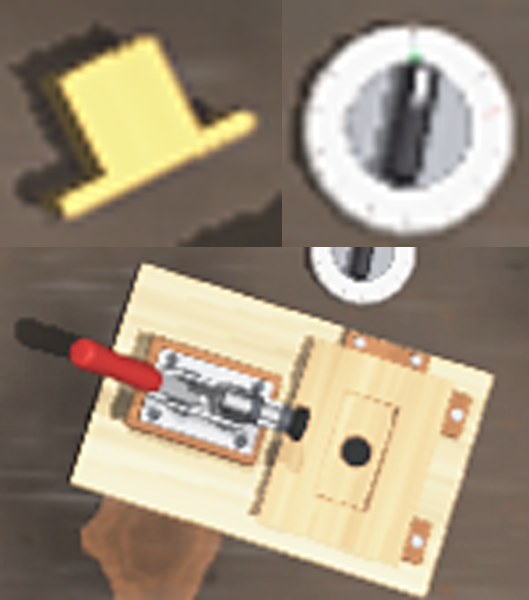

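The crop confirms the choice. The nut is a T with its flange towards the robot and its boss pointing away-left at about 26°. The small timer's pointer is near the green dot, with the red mark a quarter turn clockwise. Now I go above the nut and start the back-tilt.

apply_moves(
  series=[
    {"x": 50, "y": -26, "az": -0.026, "gripper": 1},
    {"x": 50, "y": -26, "gripper": 1},
    {"x": 50, "y": -26, "gripper": 1},
    {"x": 50, "y": -26, "gripper": 1},
    {"x": 50, "y": -26, "gripper": 1},
    {"x": 50, "y": -26, "gripper": 1},
    {"ay": -0.15, "gripper": 1},
    {"ay": -0.15, "gripper": 1},
  ],
)

```text
schema error: expected keys x, y, z, ax, ay, az, gripper
```

```bash
cat >> h.py <<'E'
from scipy.spatial.transform import Rotation as Ro
def st():
    s=robot.read_state(); R=Ro.from_euler("xyz",s["tcp_rot"]).as_matrix()
    print("t",round(s["time_s"],2),"tcp",np.array(s["tcp_pos"]),"\nR",R.tolist() and R.round(3).tolist(),"F",np.array(s["contact_force"]),"gap",round(s["finger_gap"],4),"ff",s["finger_force"],"q",np.array(s["joints"]))
    return np.array(s["tcp_pos"]),R
def go(T,Rt=None):
    x,R=st(); print("shift tool mm",(R.T@(np.array(T)-x)*1000).round(1), "turn",Ro.from_matrix(R.T@Rt).as_rotvec().round(3) if Rt is not None else "")
E
python3 - <<'E'
from h import *
n=np.array([np.cos(.459),np.sin(.459),0]); Z=np.array([0,0,1.])
z=-np.cos(.61)*Z-np.sin(.61)*n; y=np.cross(Z,n)*-1; x=np.cross(y,z); Rt=np.c_[x,y,z]
T=np.array([.4314,-.3474,.023]); go(T-.1*z,Rt)
p=shot("top");X=cloud(p);im=p["image"]
m=np.zeros((480,640),bool); m[225:325,265:410]=1
g=cv2.cvtColor(im,cv2.COLOR_RGB2HSV)
mm=m&(g[...,2]>150)&(g[...,0]>10)&(g[...,0]<30)
c=max(cv2.findContours(mm.astype(np.uint8),0,1)[0],key=cv2.contourArea)
# project contour at z=0.012
f=foc(p); M=np.linalg.inv(p["world_to_cam"])
def atz(u,v,h):
    d=M[:3,:3]@np.array([(u-p["cx"])/f,(v-p["cy"])/f,1]); o=M[:3,3]; return (o+d*(h-o[2])/d[2])[:2]*1000
C=np.array([atz(u,v,.012) for u,v in c[:,0]],np.float32); print(cv2.minAreaRect(C))
dark=np.zeros_like(m); dark[268:292,355:380]=1; dark&=g[...,2]<100
v,u=np.nonzero(dark); print(len(u),u.mean(),v.mean(),atz(u.mean(),v.mean(),.028))
for k in("recess","clamp_pivot","clamp_grip","timer_grip"):
    for d in robot.mark_of(p,k)[:2]: print(k,round(d["p"],2),w(p,d["centre"]))
E
```

```text
t 1.25 tcp [ 0.2726 -0.5901  0.25  ] 
R [[0.908, 0.419, -0.0], [0.419, -0.908, 0.0], [-0.0, -0.0, -1.0]] F [-0.0295  0.4938  0.1133] gap 0.0854 ff 0.0 q [ 1.095   0.4675 -0.0116  1.6027  0.006   1.0714 -0.0563]
shift tool mm [ 303.2 -155.2  145. ] turn [-0.008 -0.61  -0.025]
((429.43328857421875, -47.08625793457031), (255.8673553466797, 228.4640655517578), 73.3877182006836)
51 365.47058823529414 279.5686274509804 [ 447.1735 -105.9294]
recess 0.68 [ 0.4468 -0.1073  0.0292]
clamp_pivot 0.65 [0.4828 0.0067 0.0862]
clamp_grip 0.84 [0.496  0.0668 0.1665]
timer_grip 0.85 [0.4077 0.2037 0.0618]
timer_grip 0.57 [ 0.5819 -0.1094  0.0468]
```

apply_moves(
  series=[
    {"x": 50, "y": -26, "z": 0, "ax": 0, "ay": 0, "az": -0.026, "gripper": 1},
    {"x": 50, "y": -26, "z": 0, "ax": 0, "ay": 0, "az": 0, "gripper": 1},
    {"x": 50, "y": -26, "z": 0, "ax": 0, "ay": 0, "az": 0, "gripper": 1},
    {"x": 50, "y": -26, "z": 0, "ax": 0, "ay": 0, "az": 0, "gripper": 1},
    {"x": 50, "y": -26, "z": 0, "ax": 0, "ay": 0, "az": 0, "gripper": 1},
    {"x": 50, "y": -26, "z": 0, "ax": 0, "ay": 0, "az": 0, "gripper": 1},
    {"x": 0, "y": 0, "z": 0, "ax": 0, "ay": -0.15, "az": 0, "gripper": 1},
    {"x": 0, "y": 0, "z": 0, "ax": 0, "ay": -0.15, "az": 0, "gripper": 1},
  ],
)

```text
time_s: 2.5
tcp_pos: [0.4741, -0.3182, 0.251]
tcp_rot: [3.139, 0.304, 0.458]
contact_force: [-1.3, -0.8, -0.1]
finger_gap: 0.0856
finger_force: 0.0
```

Run:
```python
from h import *
n=np.array([np.cos(.459),np.sin(.459),0]); Z=np.array([0,0,1.])
z=-np.cos(.61)*Z-np.sin(.61)*n; y=np.cross(Z,n)*-1; x=np.cross(y,z); Rt=np.c_[x,y,z]
T=np.array([.4314,-.3474,.023]); go(T-.1*z,Rt)
```

```text
t 2.5 tcp [ 0.4741 -0.3182  0.251 ] 
R [[0.856, 0.443, -0.267], [0.422, -0.896, -0.135], [-0.299, 0.002, -0.954]] F [-1.3195 -0.7644 -0.0954] gap 0.0856 ff 0.0 q [ 0.4779  0.4315 -0.0861  1.6908  0.2813  1.2358 -0.8377]
shift tool mm [ 49.5   7.  137.5] turn [ 0.002 -0.306 -0.001]
```

apply_moves(
  series=[
    {"x": 0, "y": 0, "z": 0, "ax": 0, "ay": -0.153, "az": 0, "gripper": 1},
    {"x": 0, "y": 0, "z": 0, "ax": 0, "ay": -0.153, "az": 0, "gripper": 1},
    {"x": 30, "y": 2, "z": 39, "ax": 0, "ay": 0, "az": 0, "gripper": 1},
    {"x": 30, "y": 2, "z": 39, "ax": 0, "ay": 0, "az": 0, "gripper": 1},
    {"x": 29, "y": 3, "z": 38, "ax": 0, "ay": 0, "az": 0, "gripper": 1},
    {"x": 0, "y": 0, "z": 0, "ax": 0, "ay": 0, "az": 0, "gripper": 1},
    {"x": 0, "y": 0, "z": 0, "ax": 0, "ay": 0, "az": 0, "gripper": 1},
    {"x": 0, "y": 0, "z": 0, "ax": 0, "ay": 0, "az": 0, "gripper": 1},
  ],
)

```text
time_s: 3.5
tcp_pos: [0.4843, -0.322, 0.1063]
tcp_rot: [3.138, 0.603, 0.456]
contact_force: [-0.8, -0.0, 0.7]
finger_gap: 0.0855
finger_force: 0.0
```

Run:
```python
from h import *
n=np.array([np.cos(.459),np.sin(.459),0]); Z=np.array([0,0,1.])
z=-np.cos(.61)*Z-np.sin(.61)*n; y=np.cross(Z,n)*-1; x=np.cross(y,z); Rt=np.c_[x,y,z]
T=np.array([.4314,-.3474,.023]); go(T,Rt)
p=shot("side"); save(p,"side1.png",(330,100,440,200),5)
```

```text
t 3.5 tcp [ 0.4843 -0.322   0.1063] 
R [[0.739, 0.443, -0.508], [0.363, -0.897, -0.253], [-0.567, 0.003, -0.823]] F [-0.7839 -0.0348  0.6989] gap 0.0855 ff 0.0 q [ 0.3446  0.7438 -0.0313  1.6318  0.4553  1.2571 -1.0483]
shift tool mm [ -1.   -0.9 101.9] turn [ 0.002 -0.007 -0.002]
```

View pics/side1.png

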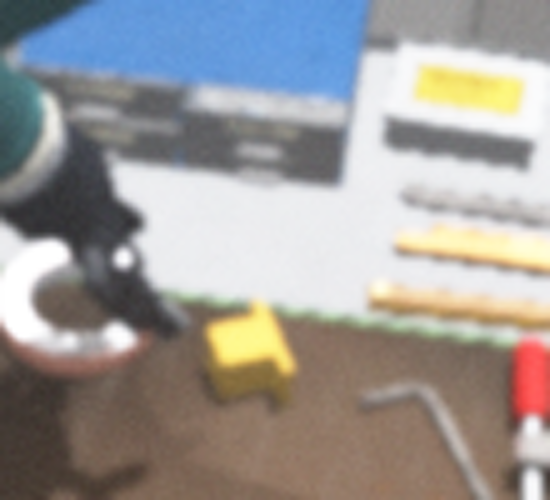

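The fingers stand open above the nut (near pixel 250,350 in the crop), with the tape clear behind them. I descend along the tool and close.

apply_moves(
  series=[
    {"x": 0, "y": 0, "z": 34, "ax": 0, "ay": 0, "az": 0, "gripper": 1},
    {"x": 0, "y": 0, "z": 34, "ax": 0, "ay": 0, "az": 0, "gripper": 1},
    {"x": 0, "y": 0, "z": 33, "ax": 0, "ay": 0, "az": 0, "gripper": 1},
    {"x": 0, "y": 0, "z": 0, "ax": 0, "ay": 0, "az": 0, "gripper": 1},
    {"x": 0, "y": 0, "z": 0, "ax": 0, "ay": 0, "az": 0, "gripper": 0},
    {"x": 0, "y": 0, "z": 0, "ax": 0, "ay": 0, "az": 0, "gripper": 0},
    {"x": 0, "y": 0, "z": 0, "ax": 0, "ay": 0, "az": 0, "gripper": 0},
    {"x": 0, "y": 0, "z": 0, "ax": 0, "ay": 0, "az": 0, "gripper": 0},
  ],
)

```text
time_s: 4.55
tcp_pos: [0.4329, -0.3466, 0.022]
tcp_rot: [3.14, 0.605, 0.459]
contact_force: [1.7, 1.8, 5.7]
finger_gap: 0.0329
finger_force: 60.3
```

apply_moves(
  series=[
    {"x": -23, "y": 0, "z": -33, "ax": 0, "ay": 0, "az": 0, "gripper": 0},
    {"x": -23, "y": 0, "z": -33, "ax": 0, "ay": 0, "az": 0, "gripper": 0},
    {"x": -23, "y": 0, "z": -33, "ax": 0, "ay": 0, "az": 0, "gripper": 0},
    {"x": -23, "y": 0, "z": -33, "ax": 0, "ay": 0, "az": 0, "gripper": 0},
    {"x": 0, "y": 0, "z": 0, "ax": 0, "ay": 0.15, "az": 0, "gripper": 0},
    {"x": 0, "y": 0, "z": 0, "ax": 0, "ay": 0.15, "az": 0, "gripper": 0},
    {"x": 0, "y": 0, "z": 0, "ax": 0, "ay": 0.15, "az": 0, "gripper": 0},
    {"x": 0, "y": 0, "z": 0, "ax": 0, "ay": 0.155, "az": 0, "gripper": 0},
  ],
)

```text
time_s: 5.55
tcp_pos: [0.4312, -0.3469, 0.1822]
tcp_rot: [3.14, -0.004, 0.459]
contact_force: [-1.0, -0.4, -1.6]
finger_gap: 0.0333
finger_force: 59.9
```

apply_moves(
  series=[
    {"x": 0, "y": 0, "z": 0, "ax": 0, "ay": 0, "az": -0.164, "gripper": 0},
    {"x": 0, "y": 0, "z": 0, "ax": 0, "ay": 0, "az": -0.164, "gripper": 0},
    {"x": 0, "y": 0, "z": 0, "ax": 0, "ay": 0, "az": -0.164, "gripper": 0},
    {"x": 0, "y": 0, "z": 0, "ax": 0, "ay": 0, "az": -0.164, "gripper": 0},
    {"x": 0, "y": 0, "z": 0, "ax": 0, "ay": 0, "az": -0.166, "gripper": 0},
    {"x": 0, "y": 0, "z": 0, "ax": 0, "ay": 0.15, "az": 0, "gripper": 0},
    {"x": 0, "y": 0, "z": 0, "ax": 0, "ay": 0.15, "az": 0, "gripper": 0},
    {"x": 0, "y": 0, "z": 0, "ax": 0, "ay": 0.15, "az": 0, "gripper": 0},
  ],
)

```text
time_s: 6.55
tcp_pos: [0.431, -0.3474, 0.1822]
tcp_rot: [3.141, -0.453, 1.281]
contact_force: [-0.4, -0.3, -1.9]
finger_gap: 0.0331
finger_force: 60.0
```

```bash
cat >> h.py <<'E'
def Rplace(el,yy=1.281):
    yr=np.array([np.cos(yy),np.sin(yy),0]); Z=np.array([0,0,1.])
    z=np.cos(el)*yr-np.sin(el)*Z; y=np.cross(yr,Z); x=np.cross(y,z); return np.c_[x,y,z]
E
python3 - <<'E'
from h import *
go([.447,-.107,.2],Rplace(.966))
E
```

```text
t 6.55 tcp [ 0.431  -0.3474  0.1822] 
R [[0.257, 0.958, 0.125], [0.862, -0.286, 0.42], [0.438, 0.0, -0.899]] F [-0.4063 -0.3101 -1.868 ] gap 0.0331 ff 59.966450929641724 q [ 1.1792  0.5783 -0.4863  1.7461 -0.1678  1.0807  0.5406]
shift tool mm [219.  -53.4  86.8] turn [ 0.     0.152 -0.   ]
```

apply_moves(
  series=[
    {"x": 0, "y": 0, "z": 0, "ax": 0, "ay": 0.171, "az": 0, "gripper": 0},
    {"x": 0, "y": 0, "z": 0, "ax": 0, "ay": 0.171, "az": 0, "gripper": 0},
    {"x": 0, "y": 0, "z": 0, "ax": 0, "ay": 0.171, "az": 0, "gripper": 0},
    {"x": 14, "y": -11, "z": 46, "ax": 0, "ay": 0, "az": 0, "gripper": 0},
    {"x": 14, "y": -11, "z": 46, "ax": 0, "ay": 0, "az": 0, "gripper": 0},
    {"x": 14, "y": -11, "z": 46, "ax": 0, "ay": 0, "az": 0, "gripper": 0},
    {"x": 14, "y": -10, "z": 46, "ax": 0, "ay": 0, "az": 0, "gripper": 0},
    {"x": 0, "y": 0, "z": 0, "ax": 0, "ay": 0, "az": 0, "gripper": 0},
  ],
)

```text
time_s: 7.55
tcp_pos: [0.4407, -0.155, 0.1222]
tcp_rot: [-3.135, -0.965, 1.282]
contact_force: [0.4, -0.1, -2.0]
finger_gap: 0.0337
finger_force: 60.1
```

Run:
```python
from h import *
go([.4456,-.1118,.1],Rplace(.605))
p=shot("top"); save(p,"top2.png",(320,240,420,330),6)
q=shot("side"); save(q,"side2.png",(310,160,420,260),5)
X=cloud(p); im=p["image"]; g=cv2.cvtColor(im,cv2.COLOR_RGB2HSV)
for pp in (p,q):
  for d in robot.mark_of(pp,"vice_nut")[:2]: print(d["p"],w(pp,d["centre"]))
```

```text
t 7.55 tcp [ 0.4407 -0.155   0.1222] 
R [[0.162, 0.96, 0.228], [0.546, -0.28, 0.79], [0.822, -0.004, -0.569]] F [ 0.4355 -0.1165 -1.9772] gap 0.0337 ff 60.12297749519348 q [ 1.2591  0.8081 -0.6655  1.9664 -0.501   0.9763  0.7612]
shift tool mm [ 6.1 -7.3 47.9] turn [-0.007  0.001  0.   ]
0.75 [ 0.445  -0.1525  0.087 ]
0.2 [0.4828 0.006  0.0892]
0.55 [ 0.4419 -0.1545  0.0867]
0.47 [0.4011 0.4067 0.0631]
```

View pics/side2.png

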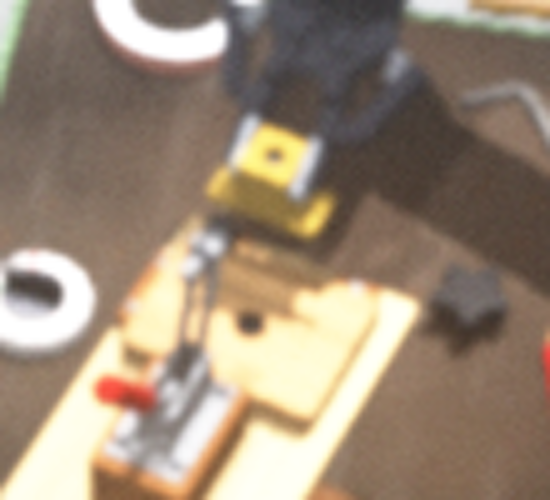

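The side crop shows the nut upright in the fingers at (270,180), with the recess hole at (250,320). The clamp arm is open and clear. I check the top crop for the fine offset.

View pics/top2.png

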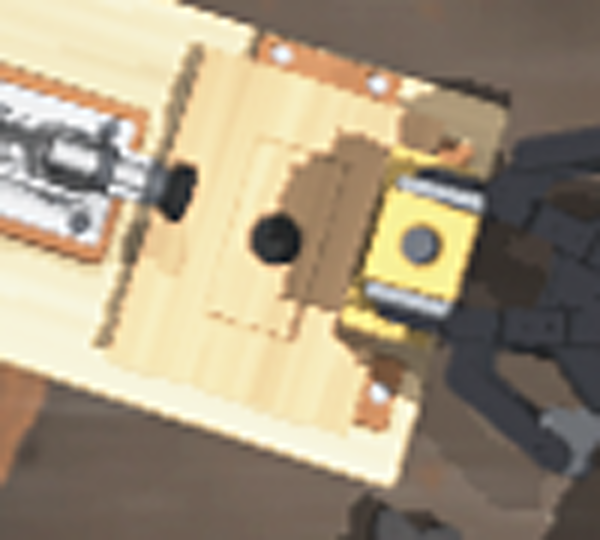

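```bash
cat >> h.py <<'E'
def atz(p,u,v,h):
    f=foc(p);M=np.linalg.inv(p["world_to_cam"]);d=M[:3,:3]@np.array([(u-p["cx"])/f,(v-p["cy"])/f,1]); o=M[:3,3]; return (o+d*(h-o[2])/d[2])[:2]*1000
def nutmeas(p,c,r=22):
    # brass points near predicted pixel of nut top
    X=cloud(p); g=cv2.cvtColor(p["image"],cv2.COLOR_RGB2HSV)
    u,v=pix(p,c).round().astype(int); m=np.zeros((480,640),bool); m[v-r:v+r,u-r:u+r]=1
    b=m&(g[...,0]>17)&(g[...,0]<34)&(g[...,1]>110)
    return b,X,g
E
python3 - <<'E'
from h import *
p=shot("top"); x,R=st(); yr=np.array([np.cos(1.281),np.sin(1.281),0])
c=x+.005*yr+[0,0,.013]
b,X,g=nutmeas(p,c); Q=X[b]; print(len(Q),np.percentile(Q[:,2],[5,25,50,75,95]))
hi=b&(X[...,2]>c[2]-.015); v,u=np.nonzero(hi); print("top med z",np.median(X[hi][:,2]),len(u)); 
P=np.array([atz(p,a,e,c[2]) for a,e in zip(u,v)],np.float32); print("boss rect",cv2.minAreaRect(P),P.mean(0))
lo=b&(X[...,2]<c[2]-.022);v,u=np.nonzero(lo); P=np.array([atz(p,a,e,c[2]-.036) for a,e in zip(u,v)],np.float32); print("flange",len(P),np.median(X[lo][:,2]),cv2.minAreaRect(P),P.mean(0))
E
```

```text
t 7.8 tcp [ 0.4426 -0.1611  0.1225] 
R [[0.165, 0.958, 0.236], [0.549, -0.288, 0.785], [0.82, 0.0, -0.573]] F [ 0.1851  0.0255 -1.8106] gap 0.0332 ff 60.12348175048828 q [ 1.2625  0.8071 -0.6625  1.9594 -0.5012  0.977   0.7612]
185 [0.0025 0.0958 0.1022 0.1321 0.1365]
top med z 0.13283378912709254 80
boss rect ((452.48095703125, -159.25973510742188), (35.73869323730469, 46.57032775878906), 72.32434844970703) [ 446.7919 -156.1326]
flange 102 0.09656976876593903 ((444.71710205078125, -160.4658966064453), (39.963802337646484, 72.21826171875), 73.1102294921875) [ 442.3432 -153.5701]
```

The top crop shows the nut upright with its boss hole at (420,243). The recess outline is centred on the dark hole at (276,238), which the nut is parallel to. I compute centroids for both.

```bash
cat >> h.py <<'E'
def dark(p,u0,v0,r=7,t=110):
    g=cv2.cvtColor(p["image"],cv2.COLOR_RGB2GRAY).astype(float)
    S=g[v0-r:v0+r+1,u0-r:u0+r+1]; W=np.clip(t-S,0,None); vv,uu=np.mgrid[v0-r:v0+r+1,u0-r:u0+r+1]
    return (W*uu).sum()/W.sum(),(W*vv).sum()/W.sum()
E
python3 - <<'E'
from h import *
p=shot("top"); x,R=st()
h=dark(p,366,280,6); b=dark(p,390,280,4,150); print(h,b)
H=atz(p,*h,.030); B=atz(p,*b,x[2]+.0105); print("hole",H,"boss",B,"nut-tcp",B-x[:2]*1000)
yr=np.array([np.cos(1.281),np.sin(1.281)]); d=(H-B); print("d",d,"along y",d@yr,"along x",d@[yr[1],-yr[0]])
# gripped nut yaw via flange: sees earlier rect 73.1
T=np.r_[(x[:2]+d/1000),.028+.0317+.012]; go(T,Rplace(.605))
E
```

```text
t 7.85 tcp [ 0.4425 -0.161   0.1225] 
R [[0.165, 0.958, 0.236], [0.549, -0.288, 0.785], [0.82, 0.0, -0.573]] F [ 0.0755  0.5829 -2.0157] gap 0.033 ff 60.124086141586304 q [ 1.2626  0.807  -0.6627  1.9596 -0.5012  0.977   0.7611]
(np.float64(365.87416048073527), np.float64(279.6037469070343)) (np.float64(392.325), np.float64(280.025))
hole [ 447.0643 -106.7535] boss [ 445.0171 -158.235 ] nut-tcp [2.5029 2.7325]
d [ 2.0472 51.4814] along y 49.919751208958715 along x -12.749379613370609
t 7.85 tcp [ 0.4425 -0.161   0.1225] 
R [[0.165, 0.958, 0.236], [0.549, -0.288, 0.785], [0.82, 0.0, -0.573]] F [ 0.0755  0.5829 -2.0157] gap 0.033 ff 60.124086141586304 q [ 1.2626  0.807  -0.6627  1.9596 -0.5012  0.977   0.7611]
shift tool mm [-13.1 -12.9  70. ] turn [ 0.002  0.005 -0.001]
```

apply_moves(
  series=[
    {"x": -3, "y": -3, "z": 17, "ax": 0, "ay": 0, "az": 0, "gripper": 0},
    {"x": -3, "y": -3, "z": 17, "ax": 0, "ay": 0, "az": 0, "gripper": 0},
    {"x": -3, "y": -3, "z": 18, "ax": 0, "ay": 0, "az": 0, "gripper": 0},
    {"x": -4, "y": -4, "z": 18, "ax": 0, "ay": 0, "az": 0, "gripper": 0},
    {"x": 0, "y": 0, "z": 0, "ax": 0, "ay": 0, "az": 0, "gripper": 0},
    {"x": 0, "y": 0, "z": 0, "ax": 0, "ay": 0, "az": 0, "gripper": 0},
    {"x": 0, "y": 0, "z": 0, "ax": 0, "ay": 0, "az": 0, "gripper": 0},
    {"x": 0, "y": 0, "z": 0, "ax": 0, "ay": 0, "az": 0, "gripper": 0},
  ],
)

```text
time_s: 8.85
tcp_pos: [0.4443, -0.1085, 0.0722]
tcp_rot: [3.141, -0.961, 1.28]
contact_force: [0.3, 0.2, -2.1]
finger_gap: 0.0334
finger_force: 60.3
```

Run:
```python
from h import *
p=shot("top"); x,R=st(); H=np.array([447.06,-106.75])
c=np.r_[x[:2]+[.0025,.0027],x[2]+.0105]; u,v=pix(p,c).round().astype(int); print("pred pix",u,v)
b=dark(p,u,v,4,150); B=atz(p,*b,x[2]+.0105); d=H-B
yr=np.array([np.cos(1.281),np.sin(1.281)]); print(b,"boss",B,"err along y",d@yr,"x",d@[yr[1],-yr[0]])
m,X,g=nutmeas(p,c); hi=m&(X[...,2]>c[2]-.012); lo=m&(X[...,2]<c[2]-.025)&(X[...,2]>c[2]-.05)
print("ztop",np.median(X[hi][:,2]),hi.sum(),"zflange",np.median(X[lo][:,2]),lo.sum())
Q=X[lo]; print("flange rect",cv2.minAreaRect(Q[:,:2].astype(np.float32)*1000))
Q=X[hi]; A=np.c_[Q[:,:2]-Q[:,:2].mean(0),np.ones(len(Q))]; print("slope",np.linalg.lstsq(A,Q[:,2],rcond=None)[0])
save(p,"top3.png",(335,250,405,310),8)
```

```text
t 8.9 tcp [ 0.4442 -0.1083  0.0722] 
R [[0.164, 0.958, 0.235], [0.548, -0.287, 0.786], [0.82, -0.0, -0.572]] F [-0.324  -0.4231 -2.1705] gap 0.0333 ff 60.32147526741028 q [ 1.212   0.8937 -0.6754  2.0335 -0.5273  0.8089  0.8079]
pred pix 367 279
(np.float64(367.754270696452), np.float64(279.1011826544021)) boss [ 447.1358 -107.3075] err along y 0.5125921711423306 x -0.23198499570655806
ztop 0.08314393682107402 59 zflange 0.04700429862204747 74
flange rect ((446.6298828125, -107.85687255859375), (39.497291564941406, 71.20116424560547), 73.42027282714844)
slope [-0.1112 -0.0295  0.0829]
```

View pics/top3.png

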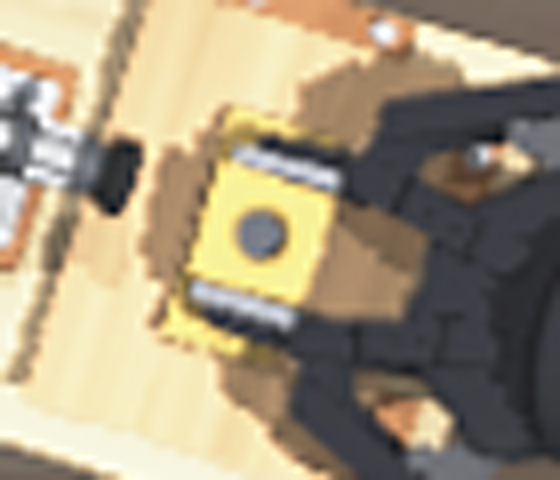

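Boss centre is at (367.8,279.4), within half a millimetre of the recess centre. I lower it gently.

apply_moves(
  series=[
    {"x": -1.9, "y": 0, "z": 1.3, "ax": 0, "ay": 0, "az": 0, "gripper": 0},
    {"x": -1.8, "y": 0, "z": 1.4, "ax": 0, "ay": 0, "az": 0, "gripper": 0},
    {"x": -1.8, "y": 0, "z": 1.4, "ax": 0, "ay": 0, "az": 0, "gripper": 0},
    {"x": -1.0, "y": 0, "z": 0.7, "ax": 0, "ay": 0, "az": 0, "gripper": 0},
    {"x": -0.8, "y": 0, "z": 0.6, "ax": 0, "ay": 0, "az": 0, "gripper": 0},
    {"x": 0, "y": 0, "z": 0, "ax": 0, "ay": 0, "az": 0, "gripper": 0},
    {"x": 0, "y": 0, "z": 0, "ax": 0, "ay": 0, "az": 0, "gripper": 0},
    {"x": 0, "y": 0, "z": 0, "ax": 0, "ay": 0, "az": 0, "gripper": 0},
  ],
)

```text
time_s: 9.9
tcp_pos: [0.4441, -0.1076, 0.0629]
tcp_rot: [-3.141, -0.962, 1.28]
contact_force: [-0.1, -0.1, -1.9]
finger_gap: 0.033
finger_force: 60.3
```

apply_moves(
  series=[
    {"x": -0.8, "y": 0, "z": 0.6, "ax": 0, "ay": 0, "az": 0, "gripper": 0},
    {"x": -0.8, "y": 0, "z": 0.6, "ax": 0, "ay": 0, "az": 0, "gripper": 0},
    {"x": -0.8, "y": 0, "z": 0.6, "ax": 0, "ay": 0, "az": 0, "gripper": 0},
    {"x": 0, "y": 0, "z": 0, "ax": 0, "ay": 0, "az": 0, "gripper": 0},
    {"x": 0, "y": 0, "z": 0, "ax": 0, "ay": 0, "az": 0, "gripper": 0},
    {"x": 0, "y": 0, "z": 0, "ax": 0, "ay": 0, "az": 0, "gripper": 0},
    {"x": 0, "y": 0, "z": 0, "ax": 0, "ay": 0, "az": 0, "gripper": 0},
    {"x": 0, "y": 0, "z": 0, "ax": 0, "ay": 0, "az": 0, "gripper": 0},
  ],
)

```text
time_s: 10.9
tcp_pos: [0.4441, -0.1075, 0.0599]
tcp_rot: [-3.14, -0.962, 1.28]
contact_force: [0.0, 0.5, -1.5]
finger_gap: 0.0333
finger_force: 60.3
```

```bash
cat > m.py <<'E'
from h import *
p=shot("top"); x,R=st(); H=np.array([447.06,-106.75])
c=np.r_[x[:2]+[.0025,.0027],x[2]+.0105]; u,v=pix(p,c).round().astype(int)
b=dark(p,u,v,4,150); B=atz(p,*b,x[2]+.0105); d=H-B
yr=np.array([np.cos(1.281),np.sin(1.281)]); print(b,"boss",B,"err along y",d@yr,"x",d@[yr[1],-yr[0]])
z=[]
for i in range(3):
    p=shot("top");m,X,g=nutmeas(p,c); hi=m&(X[...,2]>c[2]-.012);lo=m&(X[...,2]<c[2]-.025)&(X[...,2]>c[2]-.05); z.append([np.median(X[hi][:,2]),np.median(X[lo][:,2]),lo.sum()])
print(np.mean(z,0), "seated: top .070, flange top .034")
E
python3 m.py
```

```text
t 10.95 tcp [ 0.4441 -0.1075  0.0599] 
R [[0.164, 0.958, 0.234], [0.548, -0.286, 0.786], [0.82, -0.001, -0.572]] F [-0.1237  0.3014 -2.3584] gap 0.0331 ff 60.32135367393494 q [ 1.2064  0.9187 -0.6678  2.0306 -0.5225  0.7923  0.8192]
(np.float64(366.80721393034827), np.float64(279.3320895522388)) boss [ 446.8391 -106.0277] err along y -0.6290695640362982 x 0.4181298381390173
[ 0.0705  0.0344 64.    ] seated: top .070, flange top .034
```

apply_moves(
  series=[
    {"x": -0.6, "y": 0, "z": 0.4, "ax": 0, "ay": 0, "az": 0, "gripper": 0},
    {"x": -0.6, "y": 0, "z": 0.4, "ax": 0, "ay": 0, "az": 0, "gripper": 0},
    {"x": 0, "y": 0, "z": 0, "ax": 0, "ay": 0, "az": 0, "gripper": 0},
    {"x": 0, "y": 0, "z": 0, "ax": 0, "ay": 0, "az": 0, "gripper": 0},
    {"x": 0, "y": 0, "z": 0, "ax": 0, "ay": 0, "az": 0, "gripper": 0},
    {"x": 0, "y": 0, "z": 0, "ax": 0, "ay": 0, "az": 0, "gripper": 0},
    {"x": 0, "y": 0, "z": 0, "ax": 0, "ay": 0, "az": 0, "gripper": 0},
    {"x": 0, "y": 0, "z": 0, "ax": 0, "ay": 0, "az": 0, "gripper": 0},
  ],
)

```text
time_s: 12.1
tcp_pos: [0.4443, -0.1073, 0.0592]
tcp_rot: [-3.141, -0.964, 1.28]
contact_force: [-1.8, -2.9, 5.5]
finger_gap: 0.0329
finger_force: 61.3
```

apply_moves(
  series=[
    {"x": 0, "y": 0, "z": 0, "ax": 0, "ay": 0, "az": 0, "gripper": 0.7},
    {"x": 0, "y": 0, "z": 0, "ax": 0, "ay": 0, "az": 0, "gripper": 0.7},
    {"x": 0, "y": 0, "z": 0, "ax": 0, "ay": 0, "az": 0, "gripper": 0.7},
    {"x": 0, "y": 0, "z": 0, "ax": 0, "ay": 0, "az": 0, "gripper": 0.7},
    {"x": 0, "y": 0, "z": -25, "ax": 0, "ay": 0, "az": 0, "gripper": 0.7},
    {"x": 0, "y": 0, "z": -40, "ax": 0, "ay": 0, "az": 0, "gripper": 0.7},
    {"x": 0, "y": 0, "z": -50, "ax": 0, "ay": 0, "az": 0, "gripper": 0.7},
    {"x": 0, "y": 0, "z": 0, "ax": 0, "ay": 0, "az": 0, "gripper": 0.7},
  ],
)

```text
time_s: 13.1
tcp_pos: [0.4177, -0.2021, 0.1249]
tcp_rot: [3.137, -0.958, 1.279]
contact_force: [0.5, 0.4, -0.7]
finger_gap: 0.06
finger_force: 0.0
```

Run:
```python
from h import *
x,R=st(); H=np.array([447.06,-106.75]); c=np.array([.4471,-.107,.070]); yr=np.array([np.cos(1.281),np.sin(1.281)])
Qt=[];Qf=[]
for i in range(4):
    p=shot("top"); u,v=pix(p,c).round().astype(int); b=dark(p,u,v,4,150); B=atz(p,*b,.07); d=B-H
    m,X,g=nutmeas(p,c); hi=m&(X[...,2]>.058); lo=m&(X[...,2]<.045)&(X[...,2]>.022)
    Qt.append(X[hi]);Qf.append(X[lo]); print(b,B,"off y",d@yr,"x",d@[yr[1],-yr[0]],hi.sum(),lo.sum())
for Q in(Qt,Qf):
    Q=np.vstack(Q); A=np.c_[(Q[:,:2]-c[:2]),np.ones(len(Q))]; A[:,:2]=A[:,:2]@np.c_[[yr[1],-yr[0]],yr]
    print("slope x,y,z",np.linalg.lstsq(A,Q[:,2],rcond=None)[0],np.median(Q[:,2]))
q=shot("side")
for k in("clamp_grip","clamp_pivot","clamp_foot"):
  for pp in(p,q):
    for d in robot.mark_of(pp,k)[:1]: print(k,round(d["p"],2),w(pp,d["centre"]))
save(p,"top4.png",(320,240,420,315),8)
```

```text
t 13.1 tcp [ 0.4177 -0.2021  0.1249] 
R [[0.166, 0.957, 0.239], [0.551, -0.291, 0.782], [0.818, 0.002, -0.576]] F [ 0.5131  0.3821 -0.7341] gap 0.06 ff 0.0 q [ 1.3176  0.8005 -0.6291  1.9292 -0.464   1.0507  0.788 ]
(np.float64(366.87301587301585), np.float64(279.20529100529103)) [ 447.1455 -106.2035] off y 0.548107523037047 x -0.07420308184899681 58 75
(np.float64(366.87619047619046), np.float64(279.20529100529103)) [ 447.1457 -106.2109] off y 0.5410730363803226 x -0.07194987437162993 58 73
(np.float64(366.87910922587486), np.float64(279.20572640509016)) [ 447.1448 -106.2177] off y 0.5343021286863403 x -0.07084458649296789 57 75
(np.float64(366.8807241746539), np.float64(279.2119275825346)) [ 447.1304 -106.2217] off y 0.5264030559962904 x -0.0834612207455921 59 74
slope x,y,z [-0.0032 -0.0246  0.0691] 0.06894742471697579
slope x,y,z [0.0086 0.1041 0.0333] 0.03332500844216546
clamp_grip 0.64 [0.4943 0.0661 0.1653]
clamp_grip 0.53 [0.4976 0.0624 0.1666]
clamp_pivot 0.61 [0.4815 0.0058 0.089 ]
clamp_pivot 0.76 [0.4817 0.012  0.0894]
clamp_foot 0.61 [ 0.4586 -0.0692  0.1699]
clamp_foot 0.42 [ 0.458  -0.0612  0.1689]
```

View pics/top4.png

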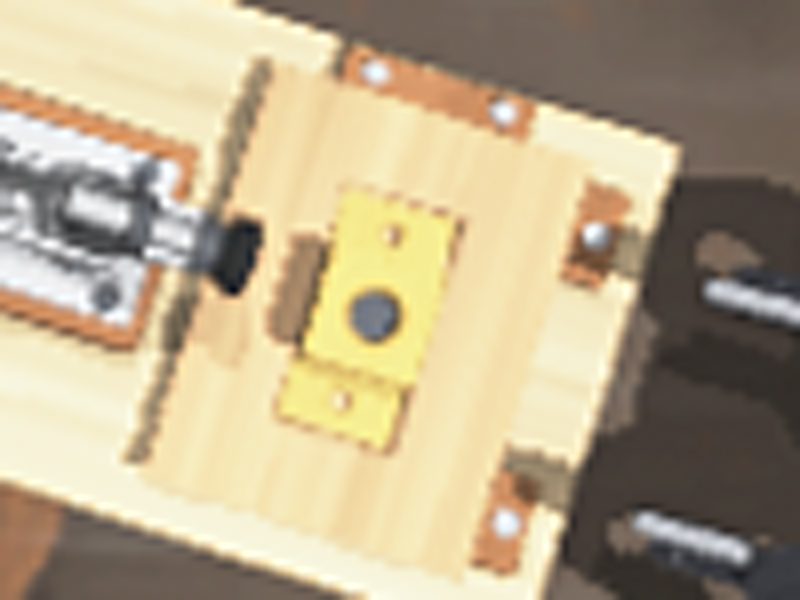

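The top crop shows the nut sitting centrally inside the recess outline, with its boss hole at (375,315). Its top is about 69–70 mm up, so it's home. Now I go to the clamp handle: lift, shut the fingers and turn the tool upright.

apply_moves(
  series=[
    {"x": 37, "y": 0, "z": -26, "ax": 0, "ay": 0, "az": 0, "gripper": 0},
    {"x": 37, "y": 0, "z": -26, "ax": 0, "ay": 0, "az": 0, "gripper": 0},
    {"x": 37, "y": 0, "z": -26, "ax": 0, "ay": -0.1, "az": 0, "gripper": 0},
    {"x": 0, "y": 0, "z": 0, "ax": 0, "ay": -0.172, "az": 0, "gripper": 0},
    {"x": 0, "y": 0, "z": 0, "ax": 0, "ay": -0.172, "az": 0, "gripper": 0},
    {"x": 0, "y": 0, "z": 0, "ax": 0, "ay": -0.172, "az": 0, "gripper": 0},
    {"x": 0, "y": 0, "z": 0, "ax": 0, "ay": -0.172, "az": 0, "gripper": 0},
    {"x": 0, "y": 0, "z": 0, "ax": 0, "ay": -0.172, "az": 0, "gripper": 0},
  ],
)

```text
time_s: 14.65
tcp_pos: [0.4172, -0.1984, 0.2606]
tcp_rot: [3.14, 0.004, 1.281]
contact_force: [0.3, 0.6, -0.9]
finger_gap: -0.0002
finger_force: 0.0
```

```bash
cat >> h.py <<'E'
def clampT(s,z): return np.array([.4814+.2858*s,.008+.9583*s,z])
E
python3 - <<'E'
from h import *
Rt=Rplace(np.pi/2); go(clampT(.035,.26),Rt); go(clampT(.035,.215),Rt)
E
```

```text
t 14.65 tcp [ 0.4172 -0.1984  0.2606] 
R [[0.286, 0.958, 0.0], [0.958, -0.286, -0.004], [-0.004, 0.001, -1.0]] F [ 0.2904  0.6263 -0.8753] gap -0.0002 ff 0.0 q [ 0.9145  0.1907 -0.6018  2.0036  0.1338  0.9828 -0.0434]
shift tool mm [251.1   2.4  -0.3] turn [ 0.001  0.004 -0.   ]
t 14.65 tcp [ 0.4172 -0.1984  0.2606] 
R [[0.286, 0.958, 0.0], [0.958, -0.286, -0.004], [-0.004, 0.001, -1.0]] F [ 0.2904  0.6263 -0.8753] gap -0.0002 ff 0.0 q [ 0.9145  0.1907 -0.6018  2.0036  0.1338  0.9828 -0.0434]
shift tool mm [251.3   2.3  44.7] turn [ 0.001  0.004 -0.   ]
```

apply_moves(
  series=[
    {"x": 50, "y": 1, "z": 0, "ax": 0, "ay": 0, "az": 0, "gripper": 0},
    {"x": 50, "y": 1, "z": 0, "ax": 0, "ay": 0, "az": 0, "gripper": 0},
    {"x": 50, "y": 0, "z": 0, "ax": 0, "ay": 0, "az": 0, "gripper": 0},
    {"x": 50, "y": 0, "z": 0, "ax": 0, "ay": 0, "az": 0, "gripper": 0},
    {"x": 51, "y": 0, "z": 0, "ax": 0, "ay": 0, "az": 0, "gripper": 0},
    {"x": 0, "y": 0, "z": 20, "ax": 0, "ay": 0, "az": 0, "gripper": 0},
    {"x": 0, "y": 0, "z": 20, "ax": 0, "ay": 0, "az": 0, "gripper": 0},
    {"x": 0, "y": 0, "z": 0, "ax": 0, "ay": 0, "az": 0, "gripper": 0},
  ],
)

```text
time_s: 15.65
tcp_pos: [0.4896, 0.0418, 0.2191]
tcp_rot: [-3.137, -0.001, 1.282]
contact_force: [-0.3, 0.1, 0.8]
finger_gap: 0.0002
finger_force: 0.0
```

Run:
```python
from h import *
Rt=Rplace(np.pi/2); go(clampT(.0425,.194),Rt)
q=shot("side"); save(q,"side5.png",(280,150,400,250),5)
```

```text
t 15.65 tcp [0.4896 0.0418 0.2191] 
R [[0.285, 0.958, -0.004], [0.958, -0.285, 0.003], [0.001, -0.004, -1.0]] F [-0.3255  0.0619  0.7997] gap 0.0002 ff 0.0 q [ 0.4601  0.3363 -0.7213  1.9746  0.2707  0.9311 -0.6868]
shift tool mm [ 7.7  2.  25.2] turn [-0.004 -0.001  0.001]
```

View pics/side5.png

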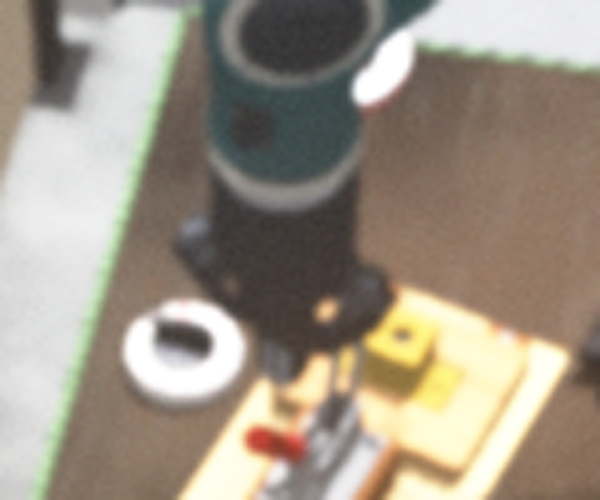

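The tips stand over the clamp just inside the red grip (crop 275,445), and the arm is clear. I push along the handle's arc.

apply_moves(
  series=[
    {"x": 6, "y": 2, "z": 20, "ax": 0, "ay": 0, "az": 0, "gripper": 0},
    {"x": 12, "y": 0, "z": 12, "ax": 0, "ay": 0, "az": 0, "gripper": 0},
    {"x": 13, "y": 0, "z": 13, "ax": 0, "ay": 0, "az": 0, "gripper": 0},
    {"x": 9, "y": 0, "z": 13, "ax": 0, "ay": 0, "az": 0, "gripper": 0},
    {"x": 7, "y": 0, "z": 14, "ax": 0, "ay": 0, "az": 0, "gripper": 0},
    {"x": 4, "y": 0, "z": 14, "ax": 0, "ay": 0, "az": 0, "gripper": 0},
    {"x": 2, "y": 0, "z": 12, "ax": 0, "ay": 0, "az": 0, "gripper": 0},
    {"x": 0, "y": 0, "z": 0, "ax": 0, "ay": 0, "az": 0, "gripper": 0},
  ],
)

```text
time_s: 16.7
tcp_pos: [0.508, 0.0928, 0.1221]
tcp_rot: [-3.14, -0.003, 1.282]
contact_force: [-1.5, -0.4, -0.0]
finger_gap: -0.0001
finger_force: 0.0
```

Run:
```python
from h import *
Rt=Rplace(np.pi/2); go(clampT(.089,.114),Rt)
```

```text
t 16.7 tcp [0.508  0.0928 0.1221] 
R [[0.285, 0.958, -0.0], [0.958, -0.285, 0.003], [0.003, -0.001, -1.0]] F [-1.4687 -0.4253 -0.0257] gap -0.0001 ff 1.9871049938835483e-06 q [ 0.2666  0.5183 -0.6335  1.9937  0.433   0.7647 -0.9123]
shift tool mm [ 0.1 -1.3  8.1] turn [-0.001 -0.003  0.001]
```

apply_moves(
  series=[
    {"x": 0, "y": 0, "z": 2, "ax": 0, "ay": 0, "az": 0, "gripper": 0},
    {"x": 0, "y": 0, "z": 2, "ax": 0, "ay": 0, "az": 0, "gripper": 0},
    {"x": 0, "y": 0, "z": 1, "ax": 0, "ay": 0, "az": 0, "gripper": 0},
    {"x": 0, "y": 0, "z": 1, "ax": 0, "ay": 0, "az": 0, "gripper": 0},
    {"x": 0, "y": 0, "z": 1, "ax": 0, "ay": 0, "az": 0, "gripper": 0},
    {"x": 0, "y": 0, "z": 0, "ax": 0, "ay": 0, "az": 0, "gripper": 0},
    {"x": 0, "y": 0, "z": 0, "ax": 0, "ay": 0, "az": 0, "gripper": 0},
    {"x": 0, "y": 0, "z": 0, "ax": 0, "ay": 0, "az": 0, "gripper": 0},
  ],
)

```text
time_s: 17.7
tcp_pos: [0.5082, 0.0927, 0.1172]
tcp_rot: [3.141, -0.003, 1.281]
contact_force: [-4.9, 2.1, 15.1]
finger_gap: 0.0001
finger_force: 7.2
```

Run:
```python
from h import *
p=shot("top"); q=shot("side")
for k in("clamp_grip","clamp_foot"):
  for pp in(p,q):
    for d in robot.mark_of(pp,k)[:2]: print(k,round(d["p"],2),w(pp,d["centre"]))
save(q,"side6.png",(280,150,400,250),5)
```

```text
clamp_grip 0.51 [0.4026 0.4045 0.0619]
clamp_grip 0.47 [0.5069 0.0995 0.0868]
```

View pics/side6.png

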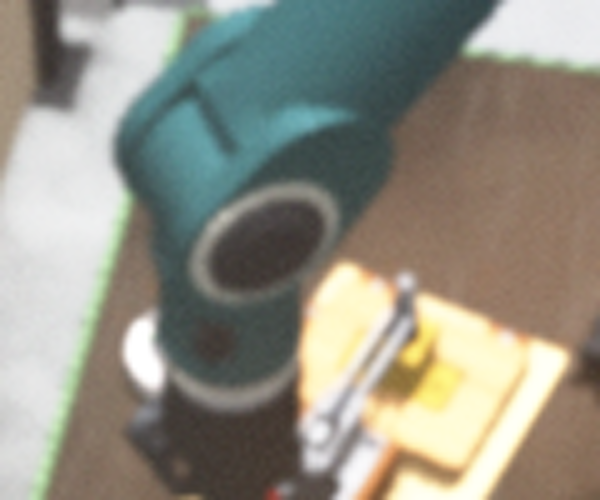

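The red handle is level at (275,490) and the foot is on the boss at (410,340). The force of 15 N shows the handle is at its stop. A last firm press, then lift.

apply_moves(
  series=[
    {"x": 0, "y": 0, "z": 1.5, "ax": 0, "ay": 0, "az": 0, "gripper": 0},
    {"x": 0, "y": 0, "z": 0, "ax": 0, "ay": 0, "az": 0, "gripper": 0},
    {"x": 0, "y": 0, "z": 0, "ax": 0, "ay": 0, "az": 0, "gripper": 0},
    {"x": 0, "y": 0, "z": -40, "ax": 0, "ay": 0, "az": 0, "gripper": 0},
    {"x": 0, "y": 0, "z": -50, "ax": 0, "ay": 0, "az": 0, "gripper": 0},
    {"x": 0, "y": 0, "z": -50, "ax": 0, "ay": 0, "az": -0.15, "gripper": 0},
    {"x": 0, "y": 0, "z": 0, "ax": 0, "ay": 0, "az": -0.18, "gripper": 0},
    {"x": 0, "y": 0, "z": 0, "ax": 0, "ay": 0, "az": -0.18, "gripper": 0},
  ],
)

```text
time_s: 19.0
tcp_pos: [0.5079, 0.0909, 0.2547]
tcp_rot: [3.14, -0.001, 1.795]
contact_force: [-0.3, 0.3, -0.6]
finger_gap: 0.0002
finger_force: 0.0
```

Run:
```python
from h import *
p=shot("top"); q=shot("side")
for k in("clamp_grip","clamp_foot","timer_grip"):
  for pp in(p,q):
    for d in robot.mark_of(pp,k)[:2]: print(k,round(d["p"],2),w(pp,d["centre"]))
yaw=-.187+np.pi; Rt=Ro.from_euler("xyz",[np.pi,0,yaw]).as_matrix(); go([.5856,-.1095,.25],Rt)
g=cv2.cvtColor(q["image"],cv2.COLOR_RGB2HSV);X=cloud(q); m=np.zeros((480,640),bool); m[200:270,310:360]=1
r=m&((g[...,0]<6)|(g[...,0]>174))&(g[...,1]>150); Q=X[r]; s=(Q[:,0]-.4814)*.2858+(Q[:,1]-.008)*.9583
print("red",len(Q),np.polyfit(s,Q[:,2],1) if len(Q)>5 else "", s.min() if len(Q) else "",s.max() if len(Q) else "")
```

```text
clamp_grip 0.82 [0.5119 0.1009 0.0909]
timer_grip 0.83 [0.4084 0.2057 0.0614]
timer_grip 0.49 [ 0.5843 -0.1087  0.0453]
t 19.4 tcp [0.5078 0.0917 0.2539] 
R [[-0.217, 0.976, -0.0], [0.976, 0.217, 0.002], [0.002, 0.0, -1.0]] F [-0.6493 -0.4675 -0.1469] gap 0.0 ff 0.0 q [ 0.4589  0.3694 -0.8521  1.8824  0.3195  1.0323 -0.3079]
shift tool mm [-213.3   32.3    3.4] turn [ 0.001 -0.002 -1.165]
 ** On entry to DLASCL parameter number  4 had an illegal value
 ** On entry to DLASCL parameter number  4 had an illegal value
 ** On entry to DLASCL parameter number  4 had an illegal value
 ** On entry to DLASCL parameter number  4 had an illegal value
 ** On entry to DLASCL parameter number  5 had an illegal value
 ** On entry to DLASCL parameter number  4 had an illegal valueTraceback (most recent call last):
  File "<stdin>", line 9, in <module>
    c, resids, rank, s = lstsq(lhs, rhs, rcond)
                         ~~~~~^^^^^^^^^^^^^^^^^
    x, resids, rank, s = _umath_linalg.lstsq(a, b, rcond,
                         ~~~~~~~~~~~~~~~~~~~^^^^^^^^^^^^^
                                             signature=signature)
                                             ^^^^^^^^^^^^^^^^^^^^
    raise LinAlgError("SVD did not converge in Linear Least Squares")
numpy.linalg.LinAlgError: SVD did not converge in Linear Least Squares
```

apply_moves(
  series=[
    {"x": -53, "y": 8, "z": 0, "ax": 0, "ay": 0, "az": 0, "gripper": 0.5},
    {"x": -53, "y": 8, "z": 0, "ax": 0, "ay": 0, "az": 0, "gripper": 0.5},
    {"x": -53, "y": 8, "z": 0, "ax": 0, "ay": 0, "az": 0, "gripper": 0.5},
    {"x": -54, "y": 8, "z": 0, "ax": 0, "ay": 0, "az": 0, "gripper": 0.5},
    {"x": 0, "y": 0, "z": 20, "ax": 0, "ay": 0, "az": -0.175, "gripper": 0.5},
    {"x": 0, "y": 0, "z": 30, "ax": 0, "ay": 0, "az": -0.175, "gripper": 0.5},
    {"x": 0, "y": 0, "z": 30, "ax": 0, "ay": 0, "az": -0.175, "gripper": 0.5},
    {"x": 0, "y": 0, "z": 30, "ax": 0, "ay": 0, "az": -0.175, "gripper": 0.5},
  ],
)

```text
time_s: 20.4
tcp_pos: [0.5856, -0.1089, 0.1425]
tcp_rot: [3.14, -0.001, 2.495]
contact_force: [-0.1, -0.3, -0.3]
finger_gap: 0.0427
finger_force: 0.0
```

Run:
```python
from h import *
yaw=-.187+np.pi; Rt=Ro.from_euler("xyz",[np.pi,0,yaw]).as_matrix(); go([.5856,-.1095,.1],Rt)
```

```text
t 20.4 tcp [ 0.5856 -0.1089  0.1425] 
R [[-0.798, 0.602, -0.0], [0.602, 0.798, 0.002], [0.001, 0.002, -1.0]] F [-0.1403 -0.28   -0.3169] gap 0.0427 ff 0.0 q [ 0.7308  0.6776 -0.8312  1.783   0.6004  0.9549  0.5719]
shift tool mm [-0.4 -0.5 42.5] turn [ 0.002 -0.001 -0.459]
```

apply_moves(
  series=[
    {"x": 0, "y": 0, "z": 0, "ax": 0, "ay": 0, "az": -0.153, "gripper": 0.5},
    {"x": 0, "y": 0, "z": 0, "ax": 0, "ay": 0, "az": -0.153, "gripper": 0.5},
    {"x": 0, "y": 0, "z": 0, "ax": 0, "ay": 0, "az": -0.153, "gripper": 0.5},
    {"x": 0, "y": 0, "z": 32, "ax": 0, "ay": 0, "az": 0, "gripper": 0.5},
    {"x": 0, "y": 0, "z": 32, "ax": 0, "ay": 0, "az": 0, "gripper": 0.5},
    {"x": 0, "y": 0, "z": 32, "ax": 0, "ay": 0, "az": 0, "gripper": 0.5},
    {"x": 0, "y": 0, "z": 0, "ax": 0, "ay": 0, "az": 0, "gripper": 0.5},
    {"x": 0, "y": 0, "z": 0, "ax": 0, "ay": 0, "az": 0, "gripper": 0.5},
  ],
)

```text
time_s: 21.4
tcp_pos: [0.5863, -0.1083, 0.0485]
tcp_rot: [3.139, 0.001, 2.95]
contact_force: [-0.4, 1.0, -0.1]
finger_gap: 0.0428
finger_force: 0.0
```

apply_moves(
  series=[
    {"x": 0, "y": 0, "z": 0, "ax": 0, "ay": 0, "az": 0, "gripper": 0},
    {"x": 0, "y": 0, "z": 0, "ax": 0, "ay": 0, "az": 0, "gripper": 0},
    {"x": 0, "y": 0, "z": 0, "ax": 0, "ay": 0, "az": 0, "gripper": 0},
    {"x": 0, "y": 0, "z": 0, "ax": 0, "ay": 0, "az": 0, "gripper": 0},
    {"x": 0, "y": 0, "z": 0, "ax": 0, "ay": 0, "az": 0, "gripper": 0},
    {"x": 0, "y": 0, "z": 0, "ax": 0, "ay": 0, "az": 0, "gripper": 0},
    {"x": 0, "y": 0, "z": 0, "ax": 0, "ay": 0, "az": 0, "gripper": 0},
    {"x": 0, "y": 0, "z": 0, "ax": 0, "ay": 0, "az": 0, "gripper": 0},
  ],
)

```text
time_s: 22.4
tcp_pos: [0.5866, -0.1081, 0.049]
tcp_rot: [3.139, 0.002, 2.95]
contact_force: [-1.5, 2.0, 6.2]
finger_gap: 0.0103
finger_force: 60.6
```

apply_moves(
  series=[
    {"x": 0, "y": 0, "z": 0, "ax": 0, "ay": 0, "az": 0.175, "gripper": 0},
    {"x": 0, "y": 0, "z": 0, "ax": 0, "ay": 0, "az": 0.175, "gripper": 0},
    {"x": 0, "y": 0, "z": 0, "ax": 0, "ay": 0, "az": 0.175, "gripper": 0},
    {"x": 0, "y": 0, "z": 0, "ax": 0, "ay": 0, "az": 0.175, "gripper": 0},
    {"x": 0, "y": 0, "z": 0, "ax": 0, "ay": 0, "az": 0.175, "gripper": 0},
    {"x": 0, "y": 0, "z": 0, "ax": 0, "ay": 0, "az": 0.175, "gripper": 0},
    {"x": 0, "y": 0, "z": 0, "ax": 0, "ay": 0, "az": 0.175, "gripper": 0},
    {"x": 0, "y": 0, "z": 0, "ax": 0, "ay": 0, "az": 0.175, "gripper": 0},
  ],
)

```text
time_s: 23.4
tcp_pos: [0.5836, -0.1105, 0.0489]
tcp_rot: [-3.137, 0.001, 1.543]
contact_force: [-9.1, -2.0, 14.5]
finger_gap: 0.0102
finger_force: 61.7
```

apply_moves(
  series=[
    {"x": 0, "y": 0, "z": 0, "ax": 0, "ay": 0, "az": 0, "gripper": 0},
    {"x": 0, "y": 0, "z": 0, "ax": 0, "ay": 0, "az": 0, "gripper": 0},
    {"x": 0, "y": 0, "z": 0, "ax": 0, "ay": 0, "az": 0, "gripper": 0.4},
    {"x": 0, "y": 0, "z": 0, "ax": 0, "ay": 0, "az": 0, "gripper": 0.4},
    {"x": 0, "y": 0, "z": 0, "ax": 0, "ay": 0, "az": 0, "gripper": 0.4},
    {"x": 0, "y": 0, "z": -40, "ax": 0, "ay": 0, "az": 0, "gripper": 0.4},
    {"x": 0, "y": 0, "z": -40, "ax": 0, "ay": 0, "az": 0, "gripper": 0.4},
    {"x": 0, "y": -60, "z": 0, "ax": 0, "ay": 0, "az": 0, "gripper": 0.4},
  ],
)

```text
time_s: 24.4
tcp_pos: [0.5309, -0.107, 0.131]
tcp_rot: [3.131, -0.003, 1.55]
contact_force: [-1.1, 0.2, -0.8]
finger_gap: 0.0341
finger_force: 0.0
```

apply_moves(
  series=[
    {"x": 0, "y": -60, "z": 0, "ax": 0, "ay": 0, "az": 0, "gripper": 0.4},
    {"x": 0, "y": -60, "z": 0, "ax": 0, "ay": 0, "az": 0, "gripper": 0.4},
    {"x": 0, "y": 0, "z": 0, "ax": 0, "ay": 0, "az": 0, "gripper": 0.4},
    {"x": 0, "y": 0, "z": 0, "ax": 0, "ay": 0, "az": 0, "gripper": 0.4},
    {"x": 0, "y": 0, "z": 0, "ax": 0, "ay": 0, "az": 0, "gripper": 0.4},
    {"x": 0, "y": 0, "z": 0, "ax": 0, "ay": 0, "az": 0, "gripper": 0.4},
    {"x": 0, "y": 0, "z": 0, "ax": 0, "ay": 0, "az": 0, "gripper": 0.4},
    {"x": 0, "y": 0, "z": 0, "ax": 0, "ay": 0, "az": 0, "gripper": 0.4},
  ],
)

```text
time_s: 25.4
tcp_pos: [0.4058, -0.1049, 0.1274]
tcp_rot: [-3.141, -0.003, 1.55]
contact_force: [0.2, -0.6, 0.1]
finger_gap: 0.0339
finger_force: 0.0
```

I retreated toward the robot, so I passed over the clamp. I raise the arm, step aside and check the clamp and dial.

apply_moves(
  series=[
    {"x": 0, "y": 0, "z": -50, "ax": 0, "ay": 0, "az": 0, "gripper": 0.4},
    {"x": 0, "y": 0, "z": -50, "ax": 0, "ay": 0, "az": 0, "gripper": 0.4},
    {"x": -60, "y": 0, "z": 0, "ax": 0, "ay": 0, "az": 0, "gripper": 0.4},
    {"x": -60, "y": 0, "z": 0, "ax": 0, "ay": 0, "az": 0, "gripper": 0.4},
    {"x": -60, "y": 0, "z": 0, "ax": 0, "ay": 0, "az": 0, "gripper": 0.4},
    {"x": 0, "y": 0, "z": 0, "ax": 0, "ay": 0, "az": 0, "gripper": 0.4},
    {"x": 0, "y": 0, "z": 0, "ax": 0, "ay": 0, "az": 0, "gripper": 0.4},
    {"x": 0, "y": 0, "z": 0, "ax": 0, "ay": 0, "az": 0, "gripper": 0.4},
  ],
)

```text
time_s: 26.4
tcp_pos: [0.4022, -0.2837, 0.2272]
tcp_rot: [-3.141, -0.003, 1.552]
contact_force: [0.3, -0.3, 1.0]
finger_gap: 0.034
finger_force: 0.0
```

Run:
```python
from h import *
x,R=st(); P=[shot("top") for i in range(4)]; p=P[-1]
for k in("clamp_grip","clamp_foot","vice_nut"):
    for d in robot.mark_of(p,k)[:1]: print(k,round(d["p"],2),w(p,d["centre"]))
a=np.mean([q["image"].astype(float) for q in P],0).astype(np.uint8)
C=np.array([.5856,-.1095])
Xs=[cloud(q) for q in P]
m=np.zeros((480,640),bool); m[205:240,348:388]=1
B=np.vstack([X[m&(X[...,2]>.033)] for X in Xs]); rB=cv2.minAreaRect(B[:,:2].astype(np.float32)*1000); print("bar",rB)
T=Xs[0][m&(abs(Xs[0][...,2]-.02)<.006)]; print(cv2.minEnclosingCircle(T[:,:2].astype(np.float32)*1000))
h=cv2.cvtColor(a,cv2.COLOR_RGB2HSV).astype(int)
f=a.astype(float); red=m*np.clip(f[...,0]-f[...,1:].max(-1)-8,0,None); gr=m*np.clip(f[...,1]-f[...,[0,2]].max(-1)-8,0,None)
v,u=np.mgrid[:480,:640]
for n,W in(("red",red),("green",gr)):
    k=W>0; pts=np.array([atz(p,a_,b_,.02) for a_,b_ in zip(u[k],v[k])]); 
    if len(pts):
        d=pts-C*1000; rr=np.hypot(*d.T); s=(rr>20)&(rr<36); ww=W[k][s]; c=(d[s]*ww[:,None]).sum(0)/ww.sum(); print(n,s.sum(),"dir cw from +x",-np.arctan2(c[1],c[0]),np.hypot(*c))
im=np.hstack([cv2.resize(a[203:241,348:388],(400,380),interpolation=cv2.INTER_CUBIC),cv2.resize(a[222:322,280:415],(400,380)[:2],interpolation=cv2.INTER_CUBIC)])
cv2.imwrite("pics/top7.png",im[...,::-1])
```

```text
t 26.4 tcp [ 0.4022 -0.2837  0.2272] 
R [[0.019, 1.0, -0.0], [1.0, -0.019, 0.003], [0.003, -0.0, -1.0]] F [ 0.2708 -0.3149  0.9831] gap 0.034 ff 0.0 q [ 1.1054  0.3081 -0.6521  1.9693  0.2274  0.9384  0.3217]
clamp_grip 0.63 [0.5057 0.1009 0.0917]
clamp_foot 0.44 [0.5779 0.2698 0.0014]
vice_nut 0.84 [ 0.4501 -0.1042  0.0268]
bar ((583.5348510742188, -107.52605438232422), (38.28962707519531, 33.20873260498047), 55.84112548828125)
((585.6414184570312, -108.80442810058594), 35.757957458496094)
red 19 dir cw from +x 0.7853045464250076 25.44149276565615
green 3 dir cw from +x 0.044681069293565884 24.537703173872355
```

View pics/top7.png

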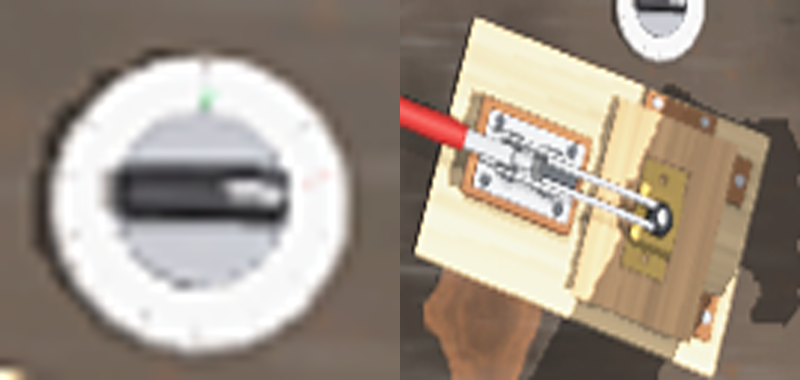

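The left panel shows the pointer just past the red mark (316,180), with the green dot at (206,98). The dial reads about 1.53, so it's past 15. The right panel shows the clamp still closed on the nut. I go back to the dial and turn back 0.66.

apply_moves(
  series=[
    {"x": 35, "y": 37, "z": 0, "ax": 0, "ay": 0, "az": 0, "gripper": 0.5},
    {"x": 35, "y": 37, "z": 0, "ax": 0, "ay": 0, "az": 0, "gripper": 0.5},
    {"x": 35, "y": 37, "z": 0, "ax": 0, "ay": 0, "az": 0, "gripper": 0.5},
    {"x": 35, "y": 37, "z": 0, "ax": 0, "ay": 0, "az": 0, "gripper": 0.5},
    {"x": 35, "y": 36, "z": 0, "ax": 0, "ay": 0, "az": 0, "gripper": 0.5},
    {"x": 0, "y": 0, "z": 50, "ax": 0, "ay": 0, "az": 0, "gripper": 0.5},
    {"x": 0, "y": 0, "z": 50, "ax": 0, "ay": 0, "az": 0, "gripper": 0.5},
    {"x": 0, "y": 0, "z": 30, "ax": 0, "ay": 0, "az": 0, "gripper": 0.5},
  ],
)

```text
time_s: 27.75
tcp_pos: [0.5883, -0.1136, 0.0948]
tcp_rot: [-3.138, -0.003, 1.55]
contact_force: [0.4, -0.5, -0.3]
finger_gap: 0.0425
finger_force: 0.0
```

Run:
```python
from h import *
Rt=Ro.from_euler("xyz",[np.pi,0,1.546]).as_matrix(); go([.585,-.1092,.048],Rt)
```

```text
t 27.75 tcp [ 0.5883 -0.1136  0.0948] 
R [[0.021, 1.0, -0.003], [1.0, -0.021, 0.003], [0.003, -0.003, -1.0]] F [ 0.3842 -0.5061 -0.3356] gap 0.0425 ff 0.0 q [ 0.5611  0.6662 -0.5733  1.8044  0.4744  0.8158 -0.2688]
shift tool mm [ 4.2 -3.2 46.8] turn [-0.003 -0.003  0.004]
```

apply_moves(
  series=[
    {"x": 4, "y": -3, "z": 0, "ax": 0, "ay": 0, "az": 0, "gripper": 0.5},
    {"x": 0, "y": 0, "z": 24, "ax": 0, "ay": 0, "az": 0, "gripper": 0.5},
    {"x": 0, "y": 0, "z": 23, "ax": 0, "ay": 0, "az": 0, "gripper": 0.5},
    {"x": 0, "y": 0, "z": 0, "ax": 0, "ay": 0, "az": 0, "gripper": 0},
    {"x": 0, "y": 0, "z": 0, "ax": 0, "ay": 0, "az": 0, "gripper": 0},
    {"x": 0, "y": 0, "z": 0, "ax": 0, "ay": 0, "az": 0, "gripper": 0},
    {"x": 0, "y": 0, "z": 0, "ax": 0, "ay": 0, "az": 0, "gripper": 0},
    {"x": 0, "y": 0, "z": 0, "ax": 0, "ay": 0, "az": 0, "gripper": 0},
  ],
)

```text
time_s: 28.75
tcp_pos: [0.5837, -0.1095, 0.0508]
tcp_rot: [-3.135, -0.002, 1.55]
contact_force: [-8.5, 0.7, 2.5]
finger_gap: 0.01
finger_force: 59.4
```

apply_moves(
  series=[
    {"x": 0, "y": 0, "z": 0, "ax": 0, "ay": 0, "az": -0.133, "gripper": 0},
    {"x": 0, "y": 0, "z": 0, "ax": 0, "ay": 0, "az": -0.133, "gripper": 0},
    {"x": 0, "y": 0, "z": 0, "ax": 0, "ay": 0, "az": -0.133, "gripper": 0},
    {"x": 0, "y": 0, "z": 0, "ax": 0, "ay": 0, "az": -0.133, "gripper": 0},
    {"x": 0, "y": 0, "z": 0, "ax": 0, "ay": 0, "az": -0.133, "gripper": 0},
    {"x": 0, "y": 0, "z": 0, "ax": 0, "ay": 0, "az": 0, "gripper": 0},
    {"x": 0, "y": 0, "z": 0, "ax": 0, "ay": 0, "az": 0, "gripper": 0},
    {"x": 0, "y": 0, "z": 0, "ax": 0, "ay": 0, "az": 0, "gripper": 0},
  ],
)

```text
time_s: 29.75
tcp_pos: [0.5849, -0.1091, 0.0509]
tcp_rot: [-3.14, -0.004, 2.214]
contact_force: [-5.2, 1.6, 0.0]
finger_gap: 0.01
finger_force: 59.1
```

apply_moves(
  series=[
    {"x": 0, "y": 0, "z": 0, "ax": 0, "ay": 0, "az": 0, "gripper": 0.4},
    {"x": 0, "y": 0, "z": 0, "ax": 0, "ay": 0, "az": 0, "gripper": 0.4},
    {"x": 0, "y": 0, "z": 0, "ax": 0, "ay": 0, "az": 0, "gripper": 0.4},
    {"x": 0, "y": 0, "z": -40, "ax": 0, "ay": 0, "az": 0, "gripper": 0.4},
    {"x": 0, "y": 0, "z": -50, "ax": 0, "ay": 0, "az": 0, "gripper": 0.4},
    {"x": 0, "y": 0, "z": -50, "ax": 0, "ay": 0, "az": 0, "gripper": 0.4},
    {"x": -50, "y": -35, "z": 0, "ax": 0, "ay": 0, "az": 0, "gripper": 0.4},
    {"x": -50, "y": -35, "z": 0, "ax": 0, "ay": 0, "az": 0, "gripper": 0.4},
  ],
)

```text
time_s: 30.75
tcp_pos: [0.5915, -0.2332, 0.192]
tcp_rot: [3.139, 0.001, 2.217]
contact_force: [0.7, -0.8, -0.7]
finger_gap: 0.0341
finger_force: 0.0
```

apply_moves(
  series=[
    {"x": -50, "y": -35, "z": 0, "ax": 0, "ay": 0, "az": 0, "gripper": 0.4},
    {"x": -50, "y": -35, "z": 0, "ax": 0, "ay": 0, "az": 0, "gripper": 0.4},
    {"x": 0, "y": 0, "z": 0, "ax": 0, "ay": 0, "az": 0, "gripper": 0.4},
    {"x": 0, "y": 0, "z": 0, "ax": 0, "ay": 0, "az": 0, "gripper": 0.4},
    {"x": 0, "y": 0, "z": 0, "ax": 0, "ay": 0, "az": 0, "gripper": 0.4},
    {"x": 0, "y": 0, "z": 0, "ax": 0, "ay": 0, "az": 0, "gripper": 0.4},
    {"x": 0, "y": 0, "z": 0, "ax": 0, "ay": 0, "az": 0, "gripper": 0.4},
    {"x": 0, "y": 0, "z": 0, "ax": 0, "ay": 0, "az": 0, "gripper": 0.4},
  ],
)

```text
time_s: 31.75
tcp_pos: [0.5948, -0.3537, 0.19]
tcp_rot: [3.14, -0.002, 2.215]
contact_force: [0.6, 0.2, 0.4]
finger_gap: 0.0345
finger_force: 0.0
```

Run:
```python
from h import *
st(); P=[shot("top") for i in range(4)]; a=np.mean([q["image"].astype(float) for q in P],0).astype(np.uint8); p=P[-1]
for k in("clamp_grip","vice_nut"):
    for d in robot.mark_of(p,k)[:1]: print(k,round(d["p"],2),w(p,d["centre"]))
m=np.zeros((480,640),bool); m[205:240,348:388]=1
B=np.vstack([X[m&(X[...,2]>.037)] for X in map(cloud,P)]); B=B[np.hypot(B[:,0]-.5856,B[:,1]+.1095)<.024]
ev,V=np.linalg.eigh(np.cov(B[:,:2].T)); print("bar dir",V[:,1],"cw",-np.arctan2(V[1,1],V[0,1]),B[:,:2].mean(0),len(B))
im=np.hstack([cv2.resize(a[203:241,348:388],(400,380),interpolation=cv2.INTER_CUBIC),cv2.resize(a[222:322,280:415],(400,380),interpolation=cv2.INTER_CUBIC)])
cv2.imwrite("pics/top8.png",im[...,::-1])
```

```text
t 31.75 tcp [ 0.5948 -0.3537  0.19  ] 
R [[-0.601, 0.799, -0.0], [0.799, 0.601, 0.002], [0.002, 0.001, -1.0]] F [0.5585 0.1567 0.3735] gap 0.0345 ff 0.0 q [ 0.9752  0.7381 -0.7631  1.5004  0.5397  1.1231  0.7498]
clamp_grip 0.59 [0.5079 0.1054 0.0921]
vice_nut 0.8 [ 0.4506 -0.1041  0.0254]
bar dir [-0.6071  0.7947] cw -2.223153626153907 [ 0.5856 -0.1085] 329
```

View pics/top8.png

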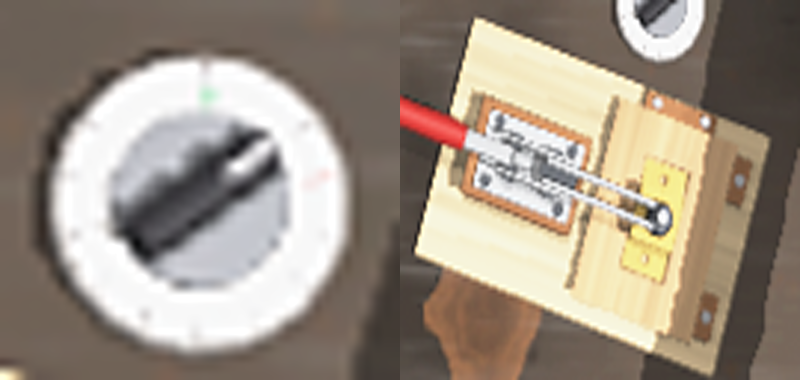

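The pointer now stands at about 0.92 clockwise from +x, with zero near 0.05, so the dial is at about 0.87 rad, which is 10 minutes. The clamp is closed on the seated nut, and the robot is clear.

```bash
python3 -c "
from workcell import robot
print(robot.hand_in())"
```

```text
the job is handed in; nothing more can be done
None
```

The job is handed in, with no verdict returned: my last measurements show the nut home in the recess with the clamp closed on it and the timer wound to about 17.5 minutes and back to about 10; I kept clear of the wax tin, tape roll and fence wood but did not re-measure them at the end.

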